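# Switch the dust extraction to the orange port and start it

### The arm

A 6-joint arm with a two-finger parallel gripper is mounted at the origin on the work surface. World frame = base frame: x ahead of the robot, y to its left, z up, the work surface at z = 0. Lengths are in mm, angles in rad, forces in N, time in s.
With the tool pointing down it reaches from about 200 to 875 mm from the base axis. Payload 3.4 kg.
Tool frame: the origin (TCP) lies on the centre line of the jaws, within the pads' length; the fingertips stand 19 mm ahead of it and the grasp point (between the pads) is the TCP (manip.finger_overhang is the distance from the TCP to the fingertips, in mm); z points along the fingers, x is the direction in which the jaws open and shut, and the axes are right-handed (so a half turn about z gives the same grasp; the last joint's range is limited). The gripper opens to 94 mm and grips with 3 to 60 N. Pads are 16 mm wide; open, the fingers measure 119 mm over their backs; the gripper's body (75 mm by 177 mm) begins 78 mm behind the grasp point.
Start: joints at [-0.121, 0.276, 1.505, -0, 1.361, -0.121], TCP at [575.033, -0.009, 224.493] pointing down, gripper open.
Joint ranges: [-2.89, 2.89], [-0.75, 2.08], [0.22, 2.7], [-1.18, 4.32], [0.11, 2.71], [-2.7, 2.7]. Speed limits (rad/s): [2.57, 2.57, 3.14, 3.14, 3.14, 3.14].

### API

Orientations are given as a 3x3 rotation matrix whose columns are the frame's x, y, z axes.
In Python, from plant import manip, eyes gives the robot as it stands.
- The arm moves only by the tool jog_arm, never from a script. Its argument "steps" is a list of rows, each a list of 4 numbers: the shift along the world's x, y, z in cm, then the turn about the world's z in rad. In form: [[x, y, z, turn], ...]. A call has exactly 10 rows; each row shifts and turns the pose as measured when the row begins; what a row does not reach is not made up. A row lasts 1/12 s, in which the tool goes at most 41.7 mm and 7.16 degrees, less where a joint would pass 70% of its speed; a pose out of reach is approached as far as the arm can. A call with a gripper value outside its range is refused whole. "fingers" is the opening, from -1 (shut) to 1 (fully open), so that 0 is half open, set as the call begins (left out, the last holds). The fingers move at their own pace and stop on an object; "squeeze" is the grip in N (left out, the last holds). Time passes only in rows, so rows that do not move let the fingers close, or fill a call up. It gives the time, the measured TCP pose, the force and the opening at its end, in the units of the state.
- manip.get_obs(): the state, without advancing time (a new reading comes with each control period).
- eyes.snapshot(name): name is "scene" or "side" or "wrist"; returns a dict with "color" (480x640x3 uint8, red, green, blue), "fx", "fy", "cx", "cy" (pixels), "cam_to_world" (4x4, takes a point from camera to world coordinates); the wrist camera has in their place "tool_from_camera" (4x4, takes a point from camera to tool coordinates, whose origin is the TCP and whose axes are the tool frame's). Camera axes: x right, y up, looking along -z (the intrinsics and any distortion apply to the point x, -y, -z); pixel columns grow to the right and rows downward; lengths in mm; the calibration is good to about 2 mm. A picture is of the moment at which its call begins: read the wrist's pose just before it. There is no depth.
- manip.hand_in(): hands the job in, once; it reports no verdict.
The state is a dict: "time": time; "joint_positions": joint angles; "dq": joint speeds; "effort": joint torques, N m; "tcp_pos": TCP position; "tool_rot": TCP orientation; "force": force on the tool from outside, world axes, zero at the start; "moment": the same for the moment, N m; "width": finger opening in mm.
Only numpy, scipy, OpenCV 4.12 (cv2) and the standard library are available. Lean on these libraries where they do the work, as an engineer would, in place of code of your own. Each camera call takes 0.05 s, during which the arm holds its last target.

### The job

Push the yellow tab on the dust-extraction selector gently round, without gripping it, until the dial's white arrow points at the orange label. Only after that, press the red start button right down and let it come back up. Leave the glue bottle, the tin and the wood offcut alone.

Things in the scene. Friction and masses are not known exactly. Their poses are not given: they have to be found in the camera images.
- selector (a joint): Angle of the dial in rad, anticlockwise positive from above; at 0 the tab lies on the drum's own -x side. Stops at -2.8 and 2.8 (no way past the drum's +x side). Evenly stiff (about 2.5 N at the tab), no clicks, stays where left. The ports lie at -2.44, -1.31, 1.31 and 2.44 with the four labels in any order. The tab starts between -0.7 and 0.7.
- drum: Fixed grey drum that carries the dial: 216 mm across, 80 mm high, four steel pipe ports standing round it out to 155 mm from its axis, a square inlet on its -x side. Origin on its axis at bench height; z up; stands at a different place and yaw each time.
- dial_centre (a point): Centre of the face of the black selector dial (176 mm across), 89 mm above the bench; turns with the dial. Its -x axis is the direction of the white arrow and of the tab. A steel hub, 32 mm across and 10 mm high, stands here.
- tab_top (a point): Centre of the top of the yellow tab, 134 mm above the bench and 60 mm from the dial's axis. The tab is an upright fin fixed to the dial: 34 mm long along the arrow (43 to 77 mm from the axis), 12 mm thick across it, rising 45 mm above the dial's face. Its two flat sides are free to be pushed.
- start (a joint): Travel of the red start button, m, downward: 0 released, 0.007 fully down. Spring return; fully down takes about 5 N.
- start_top (a point): Centre of the top of the red start button (36 mm across), facing up, on a fixed aluminium block 90 x 90 mm, 45 mm high.
- glue: Bystander: loose white glue bottle, 58 mm across, 150 mm high, origin under its centre.
- tin: Bystander: loose bare metal tin, 66 mm across, 85 mm high, origin under its centre.
- offcut: Bystander: loose wood moulding offcut, 120 x 45 x 34 mm, lying flat, long side along its x, origin under its centre.
- label_orange: Fixed flat orange label disc, 30 mm across, 3 mm thick, on top of one of the four ports, 128 mm from the dial's axis, 80 mm above the bench. Origin under its centre.
- label_blue: Fixed flat blue label disc, 30 mm across, 3 mm thick, on top of one of the four ports, 128 mm from the dial's axis, 80 mm above the bench. Origin under its centre.
- label_green: Fixed flat green label disc, 30 mm across, 3 mm thick, on top of one of the four ports, 128 mm from the dial's axis, 80 mm above the bench. Origin under its centre.
- label_white: Fixed flat white label disc, 30 mm across, 3 mm thick, on top of one of the four ports, 128 mm from the dial's axis, 80 mm above the bench. Origin under its centre.
There are look-alikes about, which are no part of the job. What is shaped like the part that bears start but blue or purple is not meant.

How it is judged:
By the outcome, as a careful person would: the job done as asked, in the order asked, and still so for the second after the job is handed in, with the robot touching nothing.
It also fails if it takes over 54 s, if anything falls off the work surface, if the arm or the gripper's body presses on something with over 40 N, if the wrist force passes 120 N, or if a joint passes its speed limit or range.

## Working session

There is one attempt and no reset: what is moved stays moved. The work goes in short steps, Python scripts to look and compute and a tool call to move; the robot and the scene stay as the last step left them, time stands still between calls to the robot, and variables do not carry over. Pictures are saved under pics/ and viewed, and the job is handed in when it is done.

Besides the shell and the picture viewer there is one more tool, called after "Call:" as a command line: name --pt "numbers of a row" for each row, then --argument value for the rest. jog_arm: Moves the arm, as the interface text tells. Its arguments: {"type":"object","properties":{"steps":{"type":"array","items":{"type":"array","items":{"type":"number"}}},"fingers":{"type":"number"},"squeeze":{"type":"number"}},"required":["steps"]}

```bash
mkdir -p pics; ls; cat > h.py <<'E'
import numpy as np, cv2
from plant import manip, eyes
def snap(n,f):
    o=manip.get_obs(); s=eyes.snapshot(n); cv2.imwrite('pics/'+f,s['color'][:,:,::-1])
    if 'cam_to_world' in s: M=np.array(s['cam_to_world'])
    else:
        T=np.eye(4);T[:3,:3]=o['tool_rot'];T[:3,3]=o['tcp_pos'];M=T@np.array(s['tool_from_camera'])
    s['M']=M; return s
def ray(s,u,v,z):
    d=np.array([(u-s['cx'])/s['fx'],-(v-s['cy'])/s['fy'],-1]); d=s['M'][:3,:3]@d; o=s['M'][:3,3]
    return o+d*(z-o[2])/d[2]
E
python3 - <<'E'
from h import *
for n in ['scene','side','wrist']:
    s=snap(n,n+'1.png'); print(n,[k for k in s], s['fx'],s['cx'],s['cy'],s['M'].round(2).tolist())
    np.save(n+'1.npy',dict(s),allow_pickle=True)
print(manip.get_obs())
E
```

```text
pics
scene ['color', 'fx', 'fy', 'cx', 'cy', 'cam_to_world', 'M'] 439.2819963272436 317.51963087558005 244.73596266055492 [[-0.33, -0.51, 0.79, 1273.08], [0.94, -0.16, 0.29, 202.61], [-0.02, 0.84, 0.54, 598.82], [0.0, 0.0, 0.0, 1.0]]
side ['color', 'fx', 'fy', 'cx', 'cy', 'cam_to_world', 'M'] 441.2593073558206 319.8047177245929 240.7198552344492 [[0.9, 0.33, -0.28, 256.93], [-0.43, 0.67, -0.61, -648.62], [-0.02, 0.67, 0.74, 852.77], [0.0, 0.0, 0.0, 1.0]]
wrist ['color', 'fx', 'fy', 'cx', 'cy', 'tool_from_camera', 'M'] 348.2155330482614 314.4187781735074 242.0519946281436 [[1.0, 0.0, 0.0, 574.28], [-0.0, 0.97, 0.24, 67.7], [-0.0, -0.24, 0.97, 383.33], [0.0, 0.0, 0.0, 1.0]]
{'time': 0.15, 'joint_positions': array([-1.20986306e-01,  2.76422600e-01,  1.50576175e+00, -2.24174009e-05,
        1.36070505e+00, -1.21001880e-01]), 'dq': array([-0.00106841, -0.00186617, -0.00390589, -0.00103741,  0.00071   ,
       -0.00207545]), 'effort': array([ 2.15351523e-03, -4.04925048e+01, -2.37432325e+01,  7.02095032e-02,
        3.15094914e-02, -7.84152348e-05]), 'tcp_pos': array([5.74632392e+02, 3.89776284e-02, 2.23851021e+02]), 'tool_rot': array([[ 9.99999168e-01,  2.01766646e-05, -1.28992006e-03],
       [ 2.03504886e-05, -9.99999991e-01,  1.34742682e-04],
       [-1.28991733e-03, -1.34768821e-04, -9.99999159e-01]]), 'force': array([-0.43606799,  0.11160914, -1.05031208]), 'moment': array([-0.03062919,  0.00732647,  0.00723582]), 'width': 93.85301012123033}
```

View pics/scene1.png

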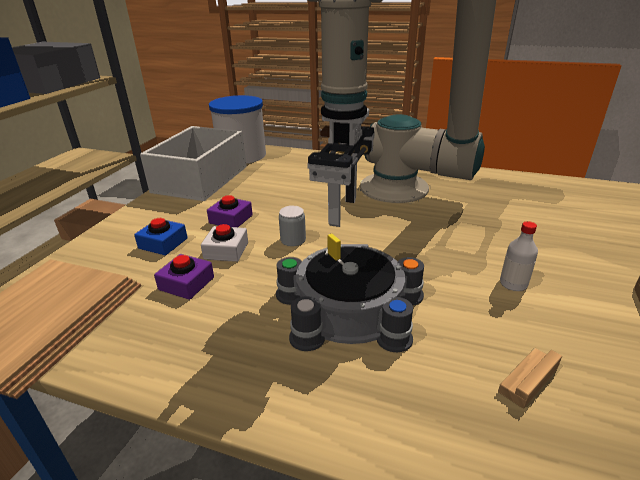

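View pics/side1.png

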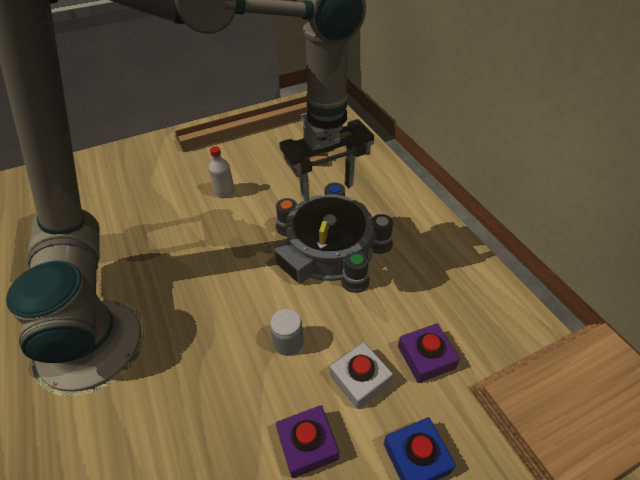

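View pics/wrist1.png

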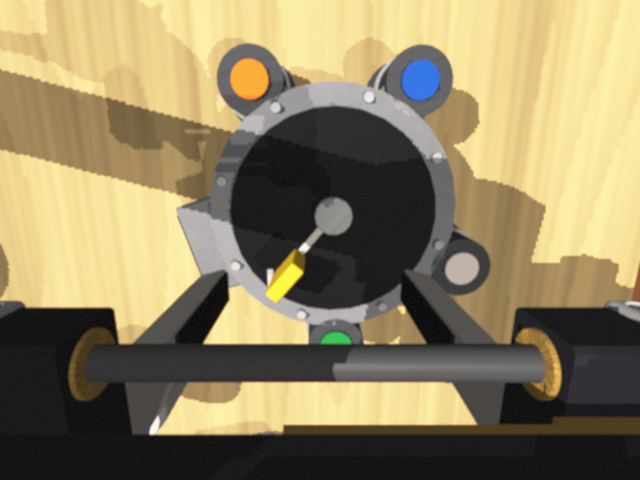

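The wrist picture shows the dial hub at (333,216), the tab at (285,276), the orange label at (249,79), blue at (421,80), white at (462,268) and green at (336,340). The only button on a bare aluminium block is at (223,233) in scene and (361,368) in side. Next I'll measure them.

```bash
python3 - <<'E'
from h import *
S={n:np.load(n+'1.npy',allow_pickle=True).item() for n in ['scene','side','wrist']}
def blobs(s,lo,hi,amin=25,lo2=None):
    hsv=cv2.cvtColor(s['color'],cv2.COLOR_RGB2HSV); m=cv2.inRange(hsv,lo,hi)
    n,l,st,c=cv2.connectedComponentsWithStats(m)
    return [(c[i].round(1),st[i][4],st[i][:4]) for i in range(1,n) if st[i][4]>amin]
R={'orange':((8,200,150),(16,255,255)),'blue':((100,150,120),(125,255,255)),'green':((55,120,60),(80,255,255)),'yellow':((22,180,90),(32,255,255)),'red':((0,190,110),(4,255,255))}
for n,s in S.items():
    for c,(lo,hi) in R.items():
        z={'yellow':134,'red':57}.get(c,83)
        for p,a,b in blobs(s,lo,hi):
            w=ray(s,*p,z); 
            if abs(w[1])<700 and 100<w[0]<900: print(n,c,p,a,b,w.round(1))
w=S['wrist']
O=ray(w,249,79,83);B=ray(w,421,80,83);W=ray(w,462,268,83);H=ray(w,333,216,99)
print('O',O,'B',B,'W',W,'hub',H)
# circumcircle
A=np.array([2*(B-O)[:2],2*(W-O)[:2]]);b=[B[:2]@B[:2]-O[:2]@O[:2],W[:2]@W[:2]-O[:2]@O[:2]]
c=np.linalg.solve(A,b);print('circ',c,np.linalg.norm(c-O[:2]))
for k,v in dict(O=O,B=B,W=W).items(): d=v[:2]-c;print(k,np.degrees(np.arctan2(d[1],d[0])))
cv2.imwrite('pics/crop.png',cv2.resize(w['color'][190:330,220:370,::-1],None,fx=4,fy=4))
E
```

```text
scene orange [410.3 263.4] 96 [404 260  14   8] [524.4 128.6  83. ]
scene blue [160.5 231.9] 304 [135 222  49  19] [ 569.5 -441.8   83. ]
scene blue [397.5 305.1] 146 [390 300  16  11] [660.5 127.8  83. ]
scene green [289. 263.] 111 [282 259  15   9] [ 596.9 -107.7   83. ]
scene yellow [333.6 246.3] 256 [328 234  13  26] [584.8 -15.3 134. ]
scene red [227.4 198.4] 60 [222 196  12   6] [ 323.9 -406.5   57. ]
scene red [157.3 221.2] 78 [151 218  14   8] [ 491.2 -515.2   57. ]
scene red [529.6 224.7] 71 [523 222  14   7] [238.5 371.8  57. ]
scene red [222.4 228.1] 86 [216 225  14   8] [ 473.  -337.5   57. ]
scene red [180.9 259.8] 116 [173 255  17  10] [ 622.9 -356.1   57. ]
side orange [286.1 204.1] 58 [281 201  11   7] [521.1 129.6  83. ]
side green [356.1 258.8] 109 [350 254  13  11] [ 593.4 -106.8   83. ]
side yellow [322.1 228.8] 79 [319 221   8  23] [544.9 -32.4 134. ]
side red [214.3 149. ] 40 [210 147  10   5] [429.8 473.9  57. ]
side red [430.9 341.6] 214 [423 334  17  16] [ 635.3 -343.2   57. ]
side red [361.  364.1] 235 [353 356  17  17] [ 486.3 -324.1   57. ]
side red [305.4 432.1] 320 [296 422  20  21] [ 337.1 -392.9   57. ]
side red [421.6 446.1] 339 [412 436  20  21] [ 505.7 -500.5   57. ]
wrist orange [254.2  95.5] 56 [242  88  25  11] [525.1 116.5  83. ]
wrist blue [420.2  79.8] 1214 [401  60  39  41] [657.9 128.1  83. ]
wrist green [335.8 338.5] 345 [321 331  31  14] [593.8 -99.3  83. ]
wrist yellow [286.6 275. ] 1014 [267 250  38  51] [552.7 -18.2 134. ]
O [521.47611939 128.81377266  83.        ] B [658.59191198 127.93773293  83.        ] W [706.78154079 -29.0545068   83.        ] hub [588.94688984  21.03216662  99.        ]
circ [589.34664719  20.79036395] 127.57533215144429
O 122.14092588982673
B 57.12695280436025
W -22.998642307230547
```

View pics/crop.png

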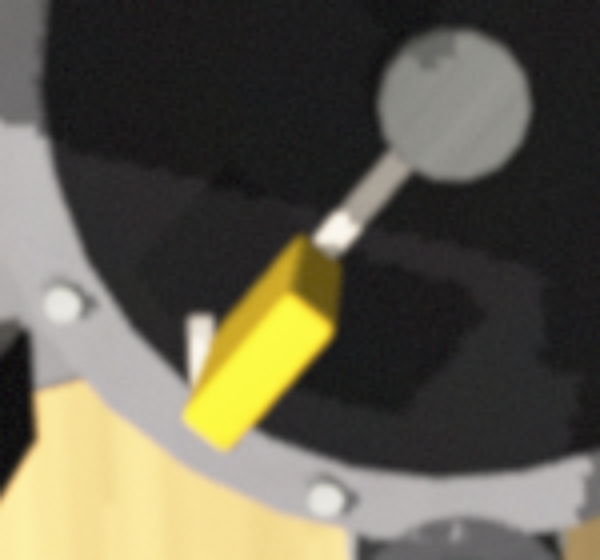

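```bash
python3 - <<'E'
from h import *
w=np.load('wrist1.npy',allow_pickle=True).item()
c=np.array([589.3,20.8])
P=[ray(w,220+x/4,190+y/4,134)[:2] for x,y in [(288,292),(335,328),(222,450),(184,415)]]
print(np.round(P,1)); t=np.mean(P,0); d=t-c; print(t,np.hypot(*d),np.degrees(np.arctan2(d[1],d[0]))%360)
a=ray(w,305.5+0,247,89)[:2]; print(a)
E
```

```text
[[556.9  -8.7]
 [565.6 -15.8]
 [543.7 -40.5]
 [536.7 -33.3]]
[550.73613725 -24.56212179] 59.53900908700275 229.63102060621316
[565.79422635  -7.94373009]
```

Call:
jog_arm --pt "0 -0.5 0 0.087" --pt "0 -0.5 0 0.087" --pt "0 -0.5 0 0.087" --pt "0 -0.5 0 0.087" --pt "0 -0.5 0 0.087" --pt "0 -0.5 0 0.087" --pt "0 -0.5 0 0.087" --pt "0 -0.5 0 0.087" --pt "0.1 -0.5 0 0.087" --pt "0.2 -0.5 0 0.087" --fingers -1 --squeeze 10

```text
time: 0.98
tcp_pos: [574.7, -50.4, 219.9]
tool_rot: [[0.611, 0.792, -0.01], [0.792, -0.611, -0.002], [-0.008, -0.006, -1.0]]
force: [0.1, 0.5, -1.1]
width: 30.9
```

Call:
jog_arm --pt "0.2 0 0 -0.02" --pt "0.2 0.1 -1.0 -0.02" --pt "0 0 -1.0 0" --pt "0 0 -1.0 0" --pt "0 0 -1.0 0" --pt "0 0 -1.0 0" --pt "0 0 -1.0 0" --pt "0 0 -1.0 0" --pt "0 0 -1.0 0" --pt "0 0 -1.0 0"

```text
time: 1.82
tcp_pos: [576.4, -47.4, 118.4]
tool_rot: [[0.652, 0.758, -0.015], [0.758, -0.652, -0.0], [-0.01, -0.011, -1.0]]
force: [0.4, 0.6, 0.1]
width: 0.7
```

```bash
python3 - <<'E'
from h import *
s=snap('wrist','w2.png'); snap('side','s2.png')
E
```

```text
(no output)
```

View pics/w2.png

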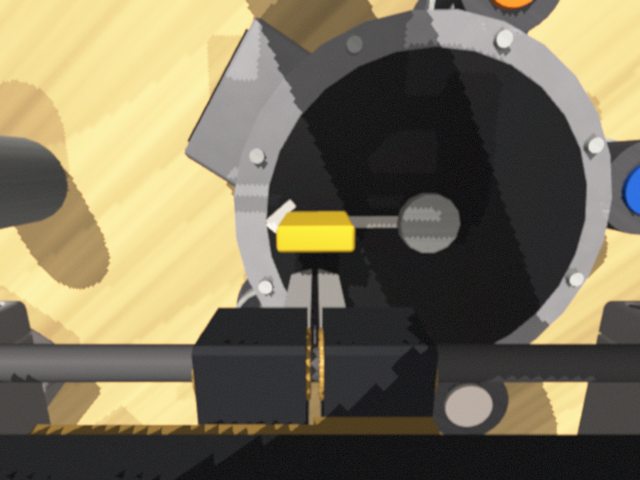

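View pics/s2.png

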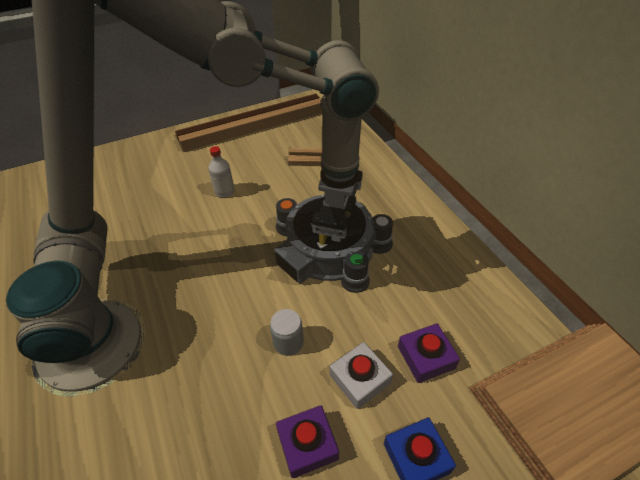

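The wrist view has the shut fingertips at (315,275), just behind the tab's flat side and square to it. The tab is at (315,232). Next I'll work out the arc.

```bash
cat > arc.py <<'E'
from h import *
import sys
c=np.array([589.3,20.8]); off=14
def fp(a,off=off): a=np.radians(a); return c+60*np.array([np.cos(a),np.sin(a)])+off*np.array([-np.sin(a),np.cos(a)])
end=float(sys.argv[1]); n=int(sys.argv[2])
o=manip.get_obs(); p=o['tcp_pos']; th=np.degrees(np.arctan2(o['tool_rot'][1,0],o['tool_rot'][0,0]))%180
r=p[:2]-c; rr=np.hypot(*r); print(p.round(1),th, 'polar',rr,np.degrees(np.arctan2(r[1],r[0]))%360,'contact phi',(np.degrees(np.arctan2(r[1],r[0]))-np.degrees(np.arctan2(off,60)))%360)
start=float(sys.argv[3]); soff=float(sys.argv[4]) if len(sys.argv)>4 else off
A=np.linspace(start,end,n+1); q=p[:2]
for i in range(1,n+1):
    d=fp(A[i])-q; print((d/10).round(2).tolist(),round(np.radians(A[i]-A[i-1]),3),end=' ; '); q=fp(A[i])
E
python3 - <<'E'
E
python3 arc.py 227 2 229.6; echo; python3 arc.py 179.6 10 229.6
```

```text
[575.  -47.2 117.2] 49.350534548664506 polar 69.45633729205238 258.0780682702735 contact phi 244.9440459638772
[-1.51, 1.38] -0.023 ; [-0.12, 0.07] -0.023 ; 
[575.  -47.2 117.2] 49.350534548664506 polar 69.45633729205238 258.0780682702735 contact phi 244.9440459638772
[-1.85, 1.59] -0.087 ; [-0.44, 0.31] -0.087 ; [-0.41, 0.34] -0.087 ; [-0.38, 0.38] -0.087 ; [-0.35, 0.41] -0.087 ; [-0.31, 0.44] -0.087 ; [-0.27, 0.46] -0.087 ; [-0.23, 0.49] -0.087 ; [-0.19, 0.5] -0.087 ; [-0.14, 0.52] -0.087 ;
```

Call:
jog_arm --pt "-0.5 0.46 0.2 0" --pt "-0.5 0.46 0.1 0" --pt "-0.5 0.46 0 0" --pt "-0.44 0.31 0 -0.087" --pt "-0.44 0.31 0 -0.087" --pt "-0.41 0.34 0 -0.087" --pt "-0.38 0.38 0 -0.087" --pt "-0.35 0.41 0 -0.087" --pt "-0.31 0.44 0 -0.087" --pt "-0.27 0.46 0 -0.087"

```text
time: 2.75
tcp_pos: [535.9, -9.6, 124.9]
tool_rot: [[0.974, 0.225, -0.002], [0.225, -0.974, -0.009], [-0.004, 0.008, -1.0]]
force: [0.8, -2.9, -1.5]
width: 0.6
```

```bash
python3 - <<'E'
from h import *
s=snap('wrist','w3.png')
E
python3 arc.py 154 10 200
```

```text
[535.3  -8.5 125.1] 12.838451817647838 polar 61.4095694054526 208.52166715802284 contact phi 195.3876448516265
[-0.02, -0.01] -0.08 ; [-0.22, 0.44] -0.08 ; [-0.18, 0.46] -0.08 ; [-0.14, 0.47] -0.08 ; [-0.11, 0.48] -0.08 ; [-0.07, 0.49] -0.08 ; [-0.03, 0.49] -0.08 ; [0.01, 0.49] -0.08 ; [0.05, 0.49] -0.08 ; [0.09, 0.49] -0.08 ;
```

View pics/w3.png

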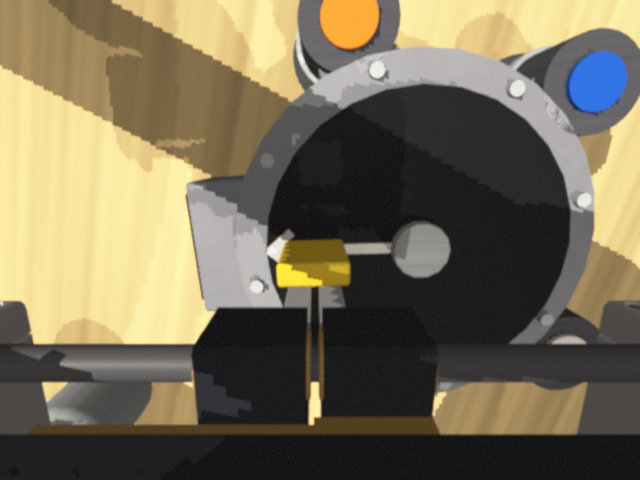

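The tab (315,263) lies flat against the fingers at (315,295), and the dial is turning, with about 3 N of push. I'll keep going.

Call:
jog_arm --pt "-0.19 0.46 -0.05 -0.08" --pt "-0.16 0.47 -0.05 -0.08" --pt "-0.12 0.48 -0.05 -0.08" --pt "-0.08 0.49 0 -0.08" --pt "-0.04 0.49 0 -0.08" --pt "0 0.49 0 -0.08" --pt "0.04 0.49 0 -0.08" --pt "0.08 0.49 0 -0.08" --pt "0.12 0.49 0 -0.08" --pt "0.15 0.48 0 -0.08"

```text
time: 3.63
tcp_pos: [528.2, 36.9, 128.3]
tool_rot: [[0.832, -0.555, -0.01], [-0.555, -0.831, -0.02], [0.003, 0.022, -1.0]]
force: [-0.3, -2.8, -1.3]
width: 0.7
```

```bash
python3 - <<'E'
from h import *
s=snap('wrist','w4.png')
E
python3 arc.py 118 10 149
```

```text
[528.6  37.9 128.4] 146.1168321634365 polar 63.014271021224886 164.2664789088909 contact phi 151.13245660249456
[0.31, 0.5] -0.054 ; [0.13, 0.31] -0.054 ; [0.14, 0.3] -0.054 ; [0.16, 0.29] -0.054 ; [0.18, 0.28] -0.054 ; [0.19, 0.27] -0.054 ; [0.21, 0.26] -0.054 ; [0.22, 0.25] -0.054 ; [0.23, 0.24] -0.054 ; [0.25, 0.23] -0.054 ;
```

View pics/w4.png

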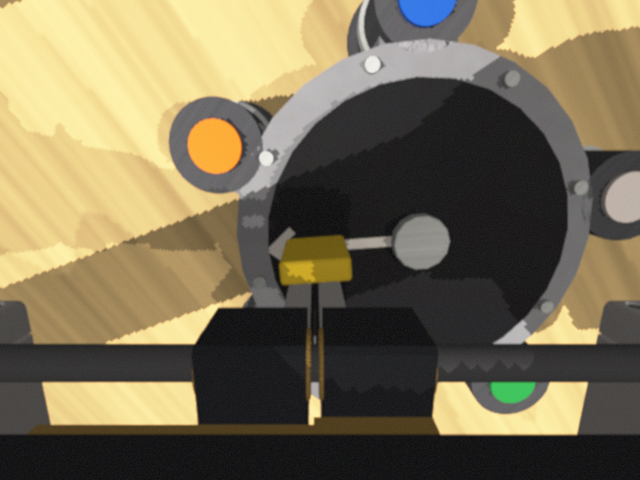

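Call:
jog_arm --pt "0.11 0.28 -0.1 -0.04" --pt "0.12 0.28 -0.1 -0.04" --pt "0.13 0.27 -0.1 -0.04" --pt "0.14 0.26 -0.1 -0.04" --pt "0.16 0.26 -0.1 -0.04" --pt "0.17 0.25 -0.1 -0.04" --pt "0.18 0.24 0 -0.04" --pt "0.19 0.23 0 -0.04" --pt "0.2 0.22 0 -0.04" --pt "0 0 0 0"

```text
time: 4.52
tcp_pos: [536.7, 59.0, 127.7]
tool_rot: [[0.597, -0.802, -0.02], [-0.802, -0.597, -0.022], [0.006, 0.029, -1.0]]
force: [0.0, -0.1, 0.2]
width: 0.4
```

```bash
python3 - <<'E'
from h import *
s=snap('wrist','w5.png'); np.save('w5.npy',s,allow_pickle=True); snap('side','s5.png')
E
python3 arc.py 118 2 122
```

```text
[536.8  59.  127.7] 126.6926133894755 polar 64.9280413435948 143.9960963697089 contact phi 130.86207406331258
[1.04, 0.68] -0.035 ; [0.16, 0.14] -0.035 ;
```

View pics/w5.png

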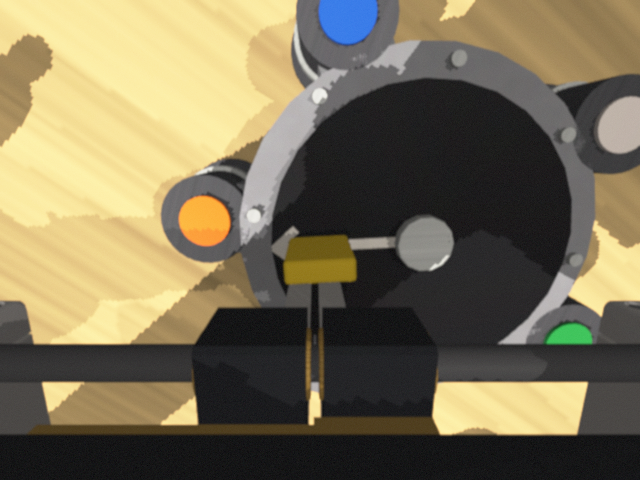

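```bash
python3 - <<'E'
from h import *
w=np.load('w5.npy',allow_pickle=True).item()
for n,u,v,z in [('hub',425,243,99),('stem near',392,242,89.5),('stem far',357,245,89.5),('orange',204.5,220.5,83),('blue',348,13,83),('tip',273,249,89.5),('tabtopL',286,260,134),('tabtopR',356,259,134),('tabbotR?',355,281,134),('tabbotL',286,283,134)]:
    p=ray(w,u,v,z); d=p[:2]-np.array([589.3,20.8]); print(n,p.round(1),np.hypot(*d).round(1),np.degrees(np.arctan2(d[1],d[0])).round(1))
cv2.imwrite('pics/crop5.png',cv2.resize(w['color'][190:310,180:460,::-1],None,fx=2.8,fy=2.8,interpolation=cv2.INTER_CUBIC))
E
```

```text
hub [589.7  21.9  99. ] 1.1 68.9
stem near [578.5  33.6  89.5] 16.8 130.2
stem far [564.9  48.9  89.5] 37.2 131.0
orange [522.  128.9  83. ] 127.4 121.9
blue [657.6 127.5  83. ] 126.6 57.4
tip [533.7  86.9  89.5] 86.4 130.1
tabtopL [546.6  82.8 134. ] 75.3 124.6
tabtopR [566.   57.4 134. ] 43.4 122.5
tabbotR? [557.3  51.1 134. ] 44.1 136.6
tabbotL [537.4  76.3 134. ] 76.0 133.1
```

View pics/crop5.png

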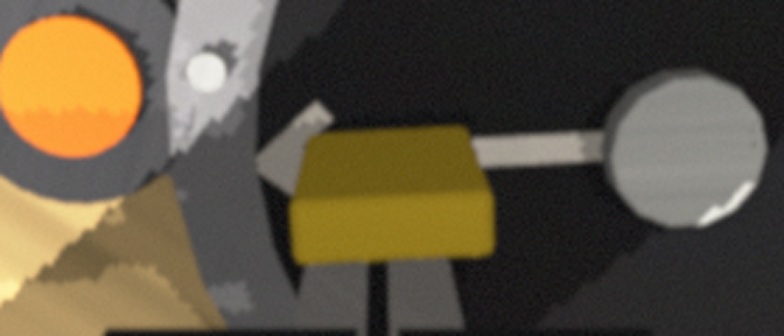

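Call:
jog_arm --pt "0.11 0.15 0 -0.03" --pt "0.11 0.14 0 -0.03" --pt "0.12 0.14 0 -0.03" --pt "0.12 0.13 0 -0.03" --pt "0.12 0.13 0 -0.02" --pt "0 0 0 0" --pt "0 0 0 0" --pt "0 0 0 0" --pt "0 0 0 0" --pt "0 0 0 0"

```text
time: 5.45
tcp_pos: [539.1, 64.0, 128.6]
tool_rot: [[0.489, -0.872, -0.026], [-0.872, -0.489, -0.022], [0.007, 0.033, -0.999]]
force: [-0.0, -0.5, -0.4]
width: 0.8
```

```bash
python3 - <<'E'
from h import *
w=snap('wrist','w6.png'); np.save('w6.npy',w,allow_pickle=True)
cv2.imwrite('pics/crop6.png',cv2.resize(w['color'][190:310,180:460,::-1],None,fx=2.8,fy=2.8,interpolation=cv2.INTER_CUBIC))
E
python3 arc.py 118 2 122
```

```text
[539.   64.  128.6] 119.28717471483833 polar 66.28935732850745 139.29198536816807 contact phi 126.15796306177175
[0.81, 0.17] -0.035 ; [0.16, 0.14] -0.035 ;
```

View pics/crop6.png

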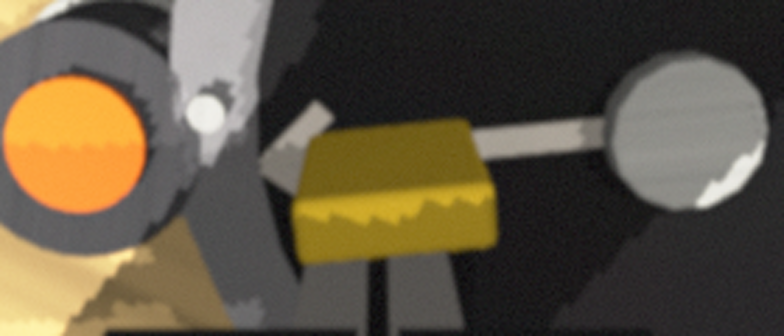

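Call:
jog_arm --pt "0.09 0.11 -0.05 0" --pt "0.09 0.1 -0.05 0" --pt "0.1 0.1 0 0" --pt "0.1 0.1 0 0" --pt "0.1 0.1 0 0" --pt "0 0 0 0" --pt "0 0 0 0" --pt "0 0 0 0" --pt "0 0 0 0" --pt "0 0 0 0"

```text
time: 6.33
tcp_pos: [543.9, 68.4, 127.9]
tool_rot: [[0.49, -0.871, -0.027], [-0.871, -0.49, -0.025], [0.009, 0.035, -0.999]]
force: [-1.6, -1.6, 0.3]
width: 0.6
```

```bash
python3 - <<'E'
from h import *
w=snap('wrist','w7.png'); np.save('w7.npy',w,allow_pickle=True)
cv2.imwrite('pics/crop7.png',cv2.resize(w['color'][190:310,180:460,::-1],None,fx=2.8,fy=2.8,interpolation=cv2.INTER_CUBIC))
E
python3 arc.py 118 2 122
```

```text
[543.9  68.5 127.9] 119.36721026423547 polar 65.80826804253982 133.60646077631827 contact phi 120.47243846992195
[0.33, -0.27] -0.035 ; [0.16, 0.14] -0.035 ;
```

View pics/crop7.png

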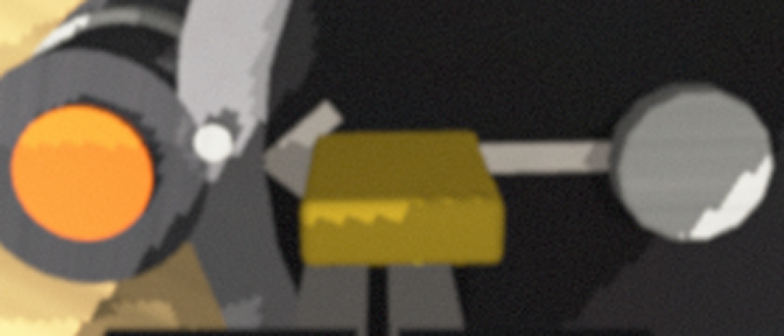

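```bash
python3 - <<'E'
from h import *
for f in ['w6','w7']:
  w=np.load(f+'.npy',allow_pickle=True).item()
  pts=dict(w6=[('hub',687,130,99),('o',76,144,83),('s1',600,132,89.5),('s2',480,144,89.5),('tip',260,165,89.5)],w7=[('hub',693,162,99),('o',82,173,83),('s1',605,156,89.5),('s2',488,157,89.5),('tip',263,160,89.5)])[f]
  for n,x,y,z in pts:
    p=ray(w,180+x/2.8,190+y/2.8,z); d=p[:2]-np.array([589.3,20.8]); print(n,p.round(1),np.hypot(*d).round(1),np.degrees(np.arctan2(d[1],d[0])).round(1))
  a=ray(w,180+pts[2][1]/2.8,190+pts[2][2]/2.8,89.5);b=ray(w,180+pts[4][1]/2.8,190+pts[4][2]/2.8,89.5);d=b-a;print('line',np.degrees(np.arctan2(d[1],d[0])))
E
```

```text
hub [589.9  21.8  99. ] 1.2 57.7
o [522.1 128.5  83. ] 127.0 122.0
s1 [580.1  33.5  89.5] 15.6 125.9
s2 [565.7  54.   89.5] 40.7 125.4
tip [539.2  92.   89.5] 87.1 125.1
line 124.91377802788783
hub [590.   21.7  99. ] 1.2 53.9
o [521.8 128.8  83. ] 127.4 122.0
s1 [581.2  34.3  89.5] 15.8 120.9
s2 [569.1  55.6  89.5] 40.3 120.2
tip [545.5  96.3  89.5] 87.3 120.1
line 119.89097682217503
```

Call:
jog_arm --pt "-0.7 -0.7 0 0" --pt "-0.8 -0.8 0 0" --pt "-0.7 -0.7 0.5 0" --pt "0 0 1.5 0" --pt "0 0 2 0" --pt "0 0 2 0" --pt "0 0 2 0" --pt "0 0 2 0" --pt "0 0 0 0" --pt "0 0 0 0"

```text
time: 7.22
tcp_pos: [513.6, 42.5, 233.0]
tool_rot: [[0.487, -0.873, -0.027], [-0.874, -0.486, -0.02], [0.004, 0.033, -0.999]]
force: [-0.1, 0.6, -0.6]
width: 0.4
```

```bash
python3 - <<'E'
from h import *
print(manip.get_obs()['tcp_pos'])
w=snap('wrist','w8.png'); np.save('w8.npy',w,allow_pickle=True)
E
```

```text
[513.63323003  42.52388845 232.98423261]
```

View pics/w8.png

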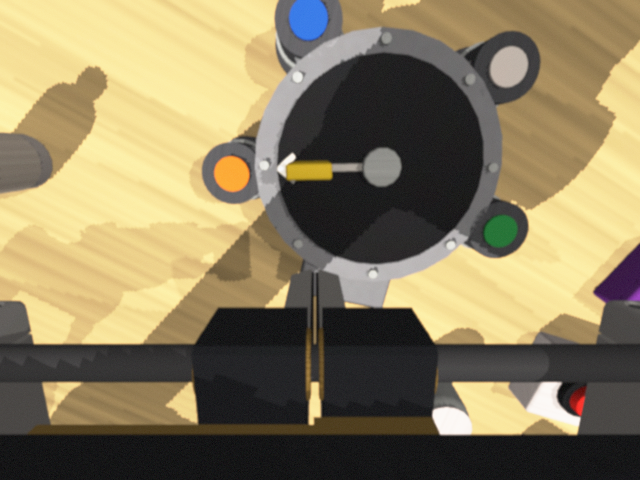

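```bash
python3 - <<'E'
from h import *
w=np.load('w8.npy',allow_pickle=True).item()
im=w['color']; cv2.imwrite('pics/crop8.png',cv2.resize(im[130:210,190:410,::-1],None,fx=3.6,fy=3.6,interpolation=cv2.INTER_CUBIC))
hsv=cv2.cvtColor(im,cv2.COLOR_RGB2HSV);m=cv2.inRange(hsv,(8,180,150),(18,255,255));m[:,260:]=0;m[:140]=0;m[210:]=0
M=cv2.moments(m,True);u,v=M['m10']/M['m00'],M['m01']/M['m00'];print(u,v)
for n,u,v,z in [('o',u,v,83),('hub',382,167,99)]:
    p=ray(w,u,v,z); d=p[:2]-np.array([589.3,20.8]); print(n,p.round(1),np.hypot(*d),np.degrees(np.arctan2(d[1],d[0])))
g=cv2.cvtColor(im,cv2.COLOR_RGB2GRAY)
hs=hsv[...,1]
for x in range(335,362,4):
    col=[(y,g[y,x]) for y in range(158,178) if g[y,x]>90 and hs[y,x]<70]
    if col:
        y=np.mean([c[0] for c in col]); p=ray(w,x,y,89.5); d=p[:2]-np.array([589.3,20.8]); print(x,y,np.hypot(*d).round(1),np.degrees(np.arctan2(d[1],d[0])).round(1))
E
```

```text
231.58591248665954 173.15261472785485
o [522.  128.9  83. ] 127.35809771876988 121.91616202174878
hub [589.1  20.7  99. ] 0.160136399131344 -160.38030897154252
335 167.5 38.0 120.8
339 167.0 34.6 120.3
343 167.5 31.2 121.1
347 167.0 27.8 120.5
351 167.0 24.4 120.8
355 167.0 21.1 121.0
359 167.0 17.7 121.4
```

View pics/crop8.png

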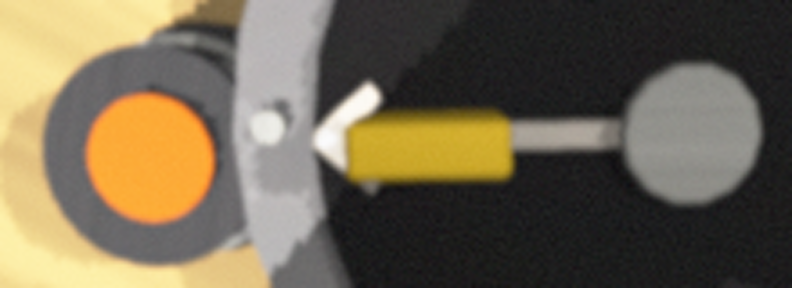

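The dial arrow points at about 120.6° and the orange label is at 122°. That's within 1.5°, well inside the label, so I'll leave it. Now the button.

```bash
python3 - <<'E'
from h import *
S={n:np.load(n+'1.npy',allow_pickle=True).item() for n in ['scene','side']}
for z in (57,65,70,75,80):
    print(z,ray(S['scene'],222.4,228.1,z).round(1),ray(S['side'],361,364.1,z).round(1))
cv2.imwrite('pics/cb.png',np.hstack([cv2.resize(S['scene']['color'][205:275,190:260,::-1],(400,400)),cv2.resize(S['side']['color'][335:415,320:400,::-1],(400,400))]))
print(manip.get_obs()['tcp_pos'],manip.get_obs()['joint_positions'])
E
```

```text
57 [ 473.  -337.5   57. ] [ 486.3 -324.1   57. ]
65 [ 484.8 -329.6   65. ] [ 484.  -327.3   65. ]
70 [ 492.1 -324.6   70. ] [ 482.6 -329.4   70. ]
75 [ 499.5 -319.6   75. ] [ 481.1 -331.4   75. ]
80 [ 506.9 -314.6   80. ] [ 479.7 -333.5   80. ]
[513.799788    42.49793449 233.05474533] [-0.03744158  0.19718137  1.59178169 -0.02112418  1.37842052  1.0295845 ]
```

View pics/cb.png

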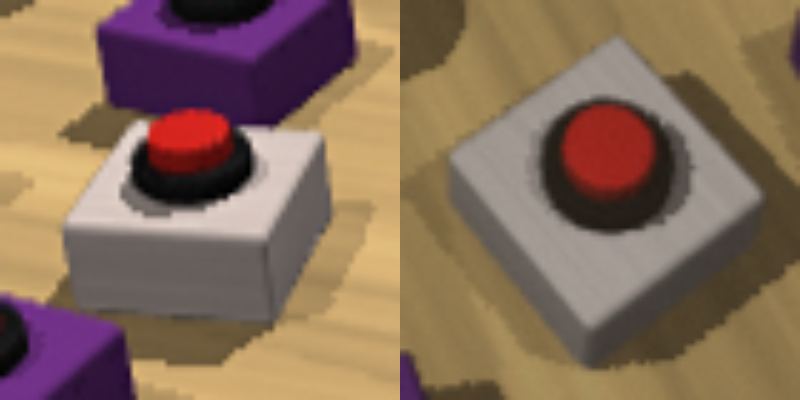

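Call:
jog_arm --pt "-0.3 -1.5 0 0" --pt "-0.3 -3.0 0 0" --pt "-0.3 -3.8 0 0" --pt "-0.3 -3.8 0 0" --pt "-0.3 -3.8 0 0" --pt "-0.3 -3.8 0 0" --pt "-0.3 -3.8 0 0" --pt "-0.3 -3.8 0 0" --pt "-0.3 -3.8 0 0" --pt "-0.3 -3.8 0 0"

```text
time: 8.1
tcp_pos: [472.2, -310.6, 219.6]
tool_rot: [[0.497, -0.867, -0.043], [-0.867, -0.497, -0.004], [-0.017, 0.039, -0.999]]
force: [0.6, 1.2, -0.5]
width: 0.5
```

```bash
python3 - <<'E'
from h import *
print(manip.get_obs()['tcp_pos'])
E
```

```text
[ 472.2407431  -310.55433335  219.63004935]
```

Call:
jog_arm --pt "0.5 -0.5 0 0" --pt "0.4 0 -1.5 0" --pt "0.3 0 -1.5 0" --pt "0 0 -1.5 0" --pt "0 0 -1.5 0" --pt "0 0 -1.5 0" --pt "0 0 -1 0" --pt "0 0 0 0" --pt "0 0 0 0" --pt "0 0 0 0"

```text
time: 8.93
tcp_pos: [477.1, -319.9, 118.2]
tool_rot: [[0.485, -0.872, -0.057], [-0.874, -0.486, 0.007], [-0.034, 0.046, -0.998]]
force: [0.4, 0.2, -0.4]
width: 1.1
```

```bash
python3 - <<'E'
from h import *
print(manip.get_obs()['tcp_pos'])
snap('wrist','w9.png');snap('scene','c9.png')
E
```

```text
[ 477.07777259 -319.86396399  118.15971941]
```

View pics/w9.png

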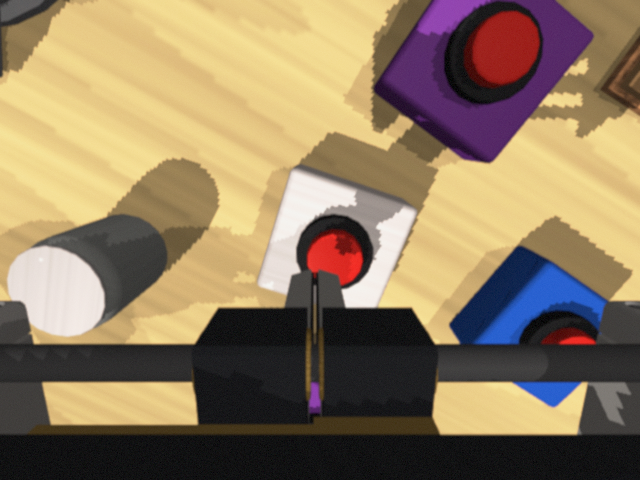

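View pics/c9.png

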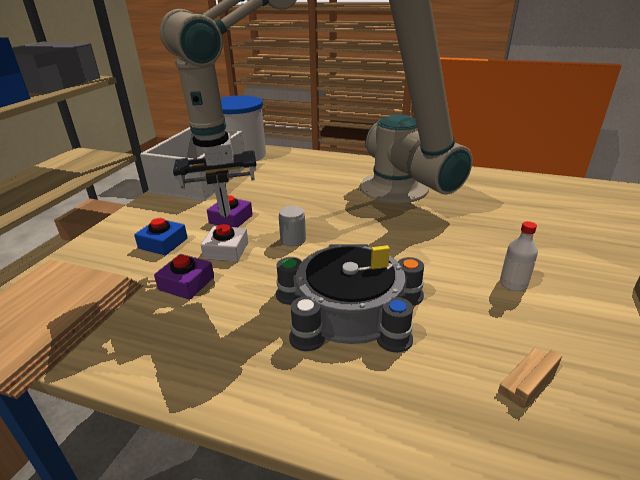

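Call:
jog_arm --pt "0.4 -0.4 0 0" --pt "0.3 -0.4 -0.5 0" --pt "0.2 -0.1 -0.5 0" --pt "0 0 -0.5 0" --pt "0 0 -0.5 0" --pt "0 0 -0.5 0" --pt "0 0 0 0" --pt "0 0 0 0" --pt "0 0 0 0" --pt "0 0 0 0"

```text
time: 9.87
tcp_pos: [489.0, -331.5, 93.6]
tool_rot: [[0.485, -0.873, -0.051], [-0.874, -0.486, 0.003], [-0.027, 0.043, -0.999]]
force: [0.8, 0.9, 0.6]
width: 0.5
```

```bash
python3 - <<'E'
from h import *
o=manip.get_obs();print(o['tcp_pos'],o['force'],ray(snap('wrist','w10.png'),335,258,64.5))
snap('side','s10.png')
E
```

```text
[ 488.99679104 -331.47911954   93.5524856 ] [0.76712192 0.85320883 0.59025576] [ 504.04030046 -335.25479436   64.5       ]
```

View pics/w10.png

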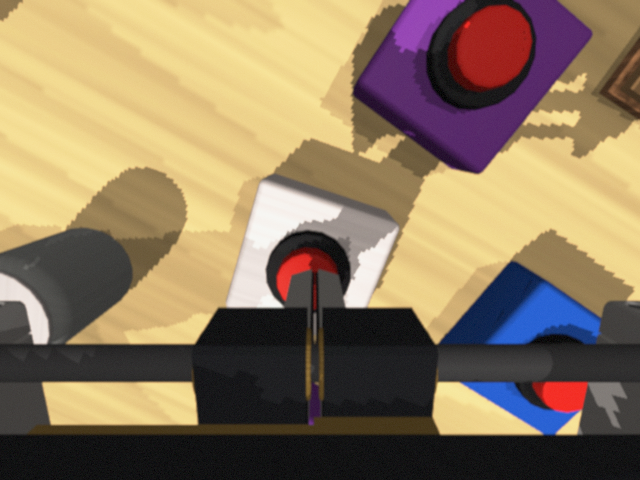

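View pics/s10.png

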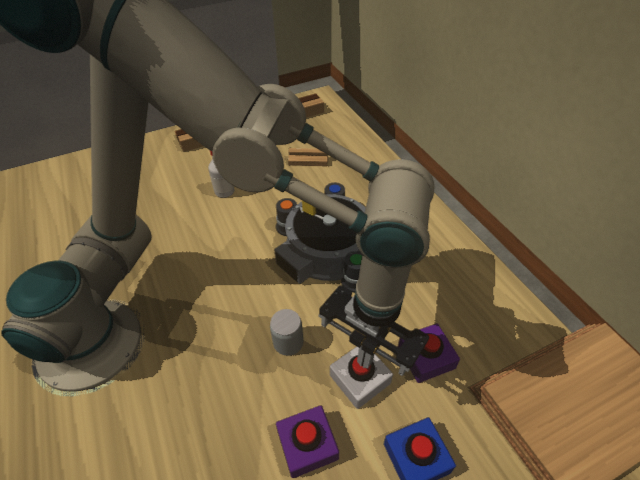

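Call:
jog_arm --pt "-0.4 0.3 -0.3 0" --pt "0 0 -0.2 0" --pt "0 0 -0.2 0" --pt "0 0 -0.2 0" --pt "0 0 -0.2 0" --pt "0 0 -0.2 0" --pt "0 0 -0.2 0" --pt "0 0 0 0" --pt "0 0 0 0" --pt "0 0 0 0"

```text
time: 10.8
tcp_pos: [485.2, -328.6, 81.2]
tool_rot: [[0.486, -0.873, -0.048], [-0.874, -0.486, -0.0], [-0.023, 0.042, -0.999]]
force: [-0.6, 1.1, 3.9]
width: 0.2
```

Call:
jog_arm --pt "0 0 -0.15 0" --pt "0 0 -0.15 0" --pt "0 0 -0.15 0" --pt "0 0 -0.15 0" --pt "0 0 -0.1 0" --pt "0 0 -0.1 0" --pt "0 0 0 0" --pt "0 0 0 0" --pt "0 0 0 0" --pt "0 0 0 0"

```text
time: 11.63
tcp_pos: [485.2, -328.6, 81.1]
tool_rot: [[0.486, -0.873, -0.046], [-0.874, -0.486, -0.003], [-0.02, 0.041, -0.999]]
force: [-0.3, 0.5, 3.9]
width: 0.6
```

Call:
jog_arm --pt "0 0 -0.3 0" --pt "0 0 -0.3 0" --pt "0 0 -0.3 0" --pt "0 0 -0.3 0" --pt "0 0 -0.3 0" --pt "0 0 -0.3 0" --pt "0 0 -0.3 0" --pt "0 0 -0.3 0" --pt "0 0 -0.3 0" --pt "0 0 -0.3 0"

```text
time: 12.47
tcp_pos: [485.2, -328.5, 79.9]
tool_rot: [[0.486, -0.873, -0.039], [-0.874, -0.486, -0.011], [-0.009, 0.039, -0.999]]
force: [-4.1, 4.7, 21.4]
width: 0.5
```

```bash
python3 - <<'E'
from h import *
a=snap('side','s11.png');b=snap('scene','c11.png')
o=manip.get_obs();print(o['tcp_pos'],o['force'])
cv2.imwrite('pics/cb2.png',np.hstack([cv2.resize(b['color'][205:275,190:260,::-1],(400,400)),cv2.resize(a['color'][335:415,320:400,::-1],(400,400))]))
E
```

```text
[ 485.22224053 -328.54578663   79.94729142] [-4.14065611  2.93404516 21.73360397]
```

View pics/cb2.png

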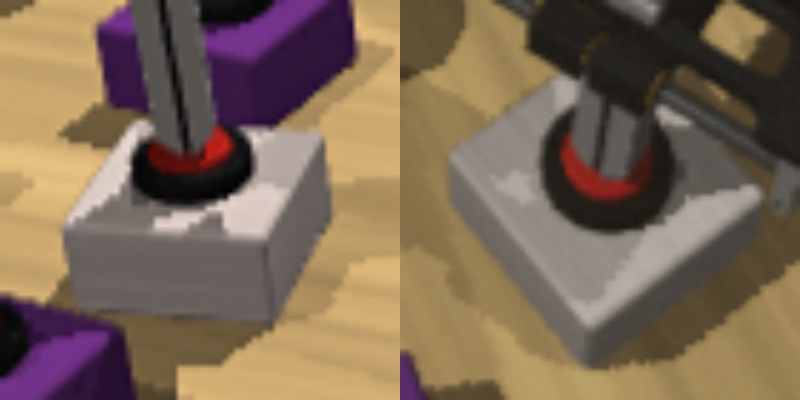

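The button is flush in its collar with the fingers wholly on the red cap. The force of 21 N with no further travel means it's against its stop. I'll lift off and check that it comes back up.

Call:
jog_arm --pt "0 0 0.5 0" --pt "0 0 1 0" --pt "0 0 1.5 0" --pt "0 0 2 0" --pt "0 0 2 0" --pt "-0.5 0 2 0" --pt "-0.5 0 2 0" --pt "0 0 1 0" --pt "0 0 0 0" --pt "0 0 0 0"

```text
time: 13.4
tcp_pos: [475.0, -328.2, 201.3]
tool_rot: [[0.486, -0.873, -0.041], [-0.874, -0.487, -0.009], [-0.012, 0.04, -0.999]]
force: [0.1, 0.9, 0.1]
width: 0.7
```

```bash
python3 - <<'E'
from h import *
a=snap('side','s12.png');b=snap('scene','c12.png')
o=manip.get_obs();print(o['tcp_pos'],o['force'])
cv2.imwrite('pics/cb3.png',np.hstack([cv2.resize(b['color'][205:275,190:260,::-1],(400,400)),cv2.resize(a['color'][335:415,320:400,::-1],(400,400))]))
E
```

```text
[ 474.7320231  -327.94625412  200.57128452] [-0.21746276 -0.94446414 -0.40157773]
```

View pics/cb3.png

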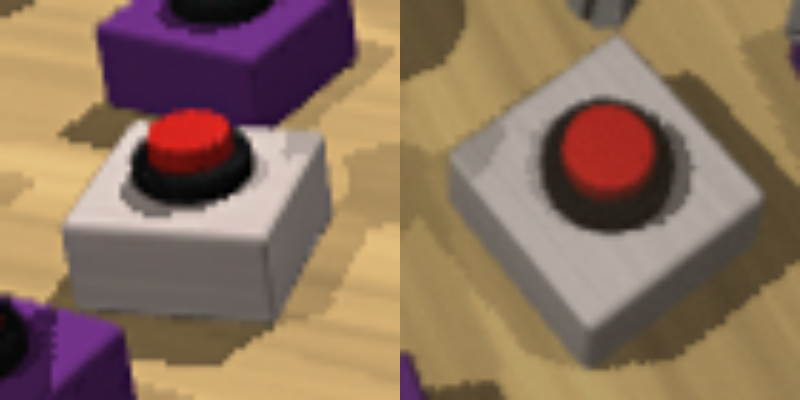

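View pics/c12.png

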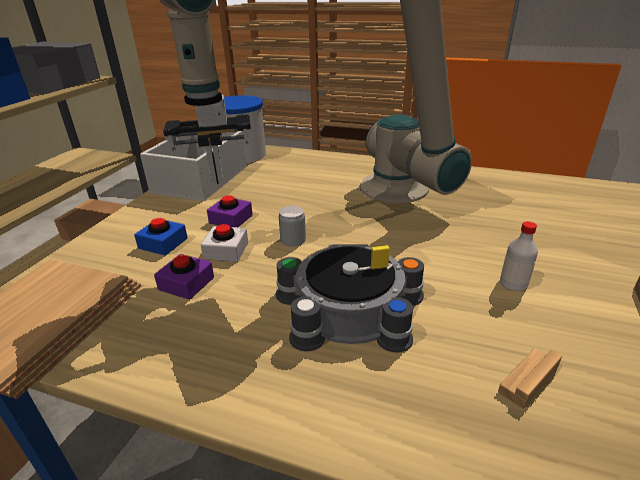

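The button is back up at (223,233) and the tab (380,257) still points at the orange label (411,264). The tin, glue bottle and offcut haven't moved, so I'm handing in.

```bash
python3 -c "
from plant import manip
print(manip.hand_in())"
```

```text
the job is handed in; nothing more can be done
None
```

The job is done and handed in at about 13.5 s. With the fingers shut, I pushed the tab clockwise by its flat side (about 3 N) until the arrow pointed at the orange label. Then I pressed the red button on the aluminium block right down and let it come back up.

**Dial:** from above, with the fingers clear, the arrow lay at about 120.6° and the orange label at 121.9°. I pushed a degree or two past centre. The arrow still points well within the label, so I did not push it back.

**Button:** it stopped moving at about 21 N, against the 5 N it needs, and the pictures showed it sunk into its collar. Afterwards it stood as it had at the start. It bottomed with the fingertips only about 3.5 mm below the top height I had measured, not the full 7 mm. I put that down to error in my height measurement.

**Everything else:** the glue bottle, tin and offcut look unmoved in the last scene picture. The arm was clear of everything at the end.

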